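Slide the top culture plate onto the colony counter

TASK

Of the two piles of culture plates beside the low white colony counter, take the low pile of three loose plates, not the taller taped one. Slide its top plate off sideways, keeping it level and without lifting it, onto the counter so that it lies centred on the round window. The two plates below must stay stacked where they are.

Things in the scene. Friction and masses are not known exactly. Their poses are not given: they have to be found in the camera images.
- plate_top: the plate to slide: closed round culture plate, pale filling, 92 mm across, 15 mm high, 30 g, one rigid piece; origin at the centre of its underside. Top of three plates lying loose on one another (up to 3 mm off centre): underside 30 mm, upper face 45 mm above the worktop. Too wide to grasp, but it slides easily when pushed at its rim, 30 to 45 mm above the worktop.
- plate_middle: second plate of the pile, same size (92 mm across, 15 mm high), under the top one; origin at the centre of its underside, 15 mm above the worktop. Must stay where it is.
- plate_bottom: lowest plate of the pile, same size, on the worktop; origin at the centre of its underside. Must stay where it is. The pile stands left or right of the counter, its rim 9 to 17 mm from the counter's side; a taller pile (77 mm) of like plates, taped together, stands on the other side.
- colony_counter: fixed low white device: flat stage 136 (x) by 130 mm (y), top 28 mm above the worktop, with a flush round window 100 mm across, thin grey edge, in its middle. Origin on the worktop below the window's centre; x away from the robot, y left (turned up to 15 degrees). Grey housing 48 mm high on its far side, x = 67 to 117 mm; the sides facing the piles (y = -65, +65 mm) are open.
Things that resemble listed ones, but are neither listed nor needed, are in the scene too. Leave any green look-alike of the plate_top alone.

How it is judged:
At the end, for the whole second after the job is handed in: The plate that was on top lies flat and at rest on the colony counter's stage, its centre within 18 mm of the window's centre; the other two plates of the pile are within 15 mm of where they stood (horizontal distance between plate_top and colony_counter below 0.018 m and height (world z) of plate_top between 0.024 and 0.032 m and angle between plate_top's own z axis and vertical below 0.08 rad and linear speed of plate_top below 0.02 m/s and distance of each of plate_middle, plate_bottom from where it was at the start of the episode below 0.015 m); the robot touches nothing.
It fails at once if the top plate was lifted more than 15 mm above its place on the pile instead of being slid (height (world z) of plate_top above 0.045 m).
It fails at once if the top plate was tipped by more than about 17 degrees (angle between plate_top's own z axis and vertical above 0.3 rad).
It fails at once if one of the two lower plates was shifted by more than 15 mm (distance of any of plate_middle, plate_bottom from where it was at the start of the episode above 0.015 m).
It also fails if it takes over 35 s, if anything falls off the work surface, if the arm or the gripper's body presses on something with over 40 N, if the wrist force passes 120 N, or if a joint passes its speed limit or range.

ROBOT

A 6-joint arm with a two-finger parallel gripper is mounted at the origin on a cart in front of the work surface, level with it; the furniture and walls round the work are solid. World frame = base frame: x ahead of the robot, y to its left, z up, the work surface at z = 0. Lengths are in m, angles in rad, forces in N, time in s.
With the tool pointing down it reaches from about 0.4 to 0.825 m from the base axis. Payload 7 kg.
Tool frame: the origin (TCP) lies on the centre line of the jaws, within the pads' length; the fingertips stand 22 mm ahead of it and the grasp point (between the pads) lies 3 mm ahead of it; z points along the fingers, y is the direction in which the jaws open and shut (so a half turn about z gives the same grasp; the last joint's range is limited). The gripper opens to 88 mm and grips with 3 to 60 N. Pads are 19 mm wide; open, the fingers measure 130 mm over their backs; the gripper's body (78 mm by 193 mm) begins 47 mm behind the grasp point.
Start: joints at [-1.047, 0.359, 0.012, 0, -1.224, -0.288], TCP at [0.158, -0.656, 0.216] pointing down, gripper open.
Joint ranges: [-3.07, 3.07], [-1.43, 2.12], [-1.02, 1.25], [-3.03, 1.67], [-3.05, -0], [-3.03, 3.03]. Speed limits (rad/s): [2.39, 2.39, 3.01, 3.14, 3.14, 3.14].

INTERFACE

Orientations are given as [roll, pitch, yaw] about the fixed x, y, z axes, in that order (R = Rz(yaw) Ry(pitch) Rx(roll)).
In Python, from station import arm gives the robot as it stands. The module is installed in compiled form; this text tells all that it offers.
- The arm moves only by the tool arm_command, never from a script. Its argument "motion" is a list of rows, each a list of 3 entries, a list of its own where there are three numbers: the shift along the tool's x, y, z in mm, then the turn, a rotation vector about the tool's x, y, z in degrees, then the opening, from 0 (shut) to 1 (fully open). In form: [[[tx, ty, tz], [wx, wy, wz], grip], ...]. A call has 1 to 20 rows; each row shifts and turns the commanded pose from where the row before left it, along the tool's axes as they then stand; what a row does not reach is not made up. A row lasts 1/12 s, in which the tool goes at most 41.7 mm and 7.16 degrees, less where a joint would pass 70% of its speed; a pose out of reach is approached as far as the arm can. A call is refused whole if a number of a shift passes 41.7 or a number of a turn 7.16, either way. A call with a gripper value outside its range is refused whole. The fingers move at their own pace and stop on an object; "newtons" is the grip in N (left out, the last holds). Time passes only in rows, so rows that do not move let the fingers close. It gives the time, the measured TCP pose, the force and the opening at its end, in the units of the state.
- arm.get_state(): the state, without advancing time (a new reading comes with each control period).
- arm.grab_frame(name): name is "side" or "top"; returns the picture (420x560x3 uint8, red, green, blue); there is no depth.
- arm.camera_info(name): a dict with "fov_y" (degrees; the focal length in pixels is half the picture's height over the tangent of half this angle, whatever the lens; pixels are square), "cx", "cy" (the principal point, pixels), "k1" (the pictures are not rectified: a ray, as slopes to the right and down, at radius r is drawn at 1 + k1 r^2 times it, then the intrinsics apply), "view" (4x4, takes a point from world to camera coordinates). Camera axes: x right, y down, z forward; pixel columns grow to the right and rows downward; lengths in m; the calibration is good to about 2 mm. A picture is of the moment at which its call begins. camera_info takes no time and is no camera call.
- arm.job_done(): hands the job in, once; it reports no verdict.
The state is a dict: "t": time; "q": joint angles; "qd": joint speeds; "joint_efforts": joint torques, N m; "eef_pos": TCP position; "ee_rot": TCP orientation; "force": force on the tool from outside, world axes, zero at the start; "moment": the same for the moment, N m; "width": finger opening in m.
Only numpy, scipy, OpenCV 4.12 (cv2) and the standard library are available. Lean on these libraries where they do the work, as an engineer would, in place of code of your own. Each camera call takes 0.05 s, during which the arm holds its last target. There are 200 camera calls.

## Working session

There is one attempt and no reset: what is moved stays moved. The work goes in short steps, Python scripts to look and compute and a tool call to move; the robot and the scene stay as the last step left them, time stands still between calls to the robot, and variables do not carry over. Pictures are saved under pics/ and viewed, on a budget of 10 in all, crops included, one or two more only if the job needs it, and the job is handed in when it is done.

Besides the shell and the picture viewer there is one more tool, called after "Request:" by a JSON object that holds its "api" and its "payload", one argument or row to a line. arm_command: Moves the arm, as the interface text tells. Its arguments: {"type":"object","properties":{"motion":{"type":"array","items":{"type":"array"}},"newtons":{"type":"number"}},"required":["motion"]}

```bash
mkdir -p pics
python3 - <<'E'
from station import arm
import cv2
for n in("top","side"):
    f=arm.grab_frame(n); cv2.imwrite(f"pics/{n}0.png",f[:,:,::-1])
    print(n,arm.camera_info(n))
print(arm.get_state())
E
```

```text
top {'fov_y': 44.29429682593432, 'cx': 274.7237230113342, 'cy': 215.2880953119226, 'k1': -0.20083078298819124, 'view': array([[-0.02760056, -0.99952695,  0.01356751,  0.05439087],
       [-0.99228948,  0.02575505, -0.1212364 ,  0.56848725],
       [ 0.12082962, -0.01680909, -0.99253094,  0.94297972],
       [ 0.        ,  0.        ,  0.        ,  1.        ]])}
side {'fov_y': 50.79911148423727, 'cx': 276.9411884437653, 'cy': 205.55542277211842, 'k1': 0.006898715221427323, 'view': array([[-0.96364257, -0.26598034,  0.02544504,  0.53609786],
       [-0.13932288,  0.41892741, -0.8972675 ,  0.08721953],
       [ 0.22799589, -0.86819024, -0.44075344,  0.77205251],
       [ 0.        ,  0.        ,  0.        ,  1.        ]])}
{'t': 0.1, 'q': array([-1.04688483e+00,  3.59310965e-01,  1.11432070e-02, -2.97676409e-04,
       -1.22409404e+00, -2.88093402e-01]), 'qd': array([-0.00170949, -0.00115356,  0.00232736,  0.0015851 ,  0.00064679,
        0.00069212]), 'joint_efforts': array([-1.55753703e-03, -5.84164560e+01,  2.93747234e+01,  7.01548398e+00,
        1.01485665e-02, -5.25106759e-05]), 'eef_pos': array([ 0.15756322, -0.65588548,  0.21531796]), 'ee_rot': array([ 3.14010806e+00, -1.48096882e-04, -2.90587581e+00]), 'force': array([ 0.85769186, -0.60634788, -1.2997961 ]), 'moment': array([0.01671183, 0.05264527, 0.07803361]), 'width': 0.08775001592284461}
```

View pics/top0.png

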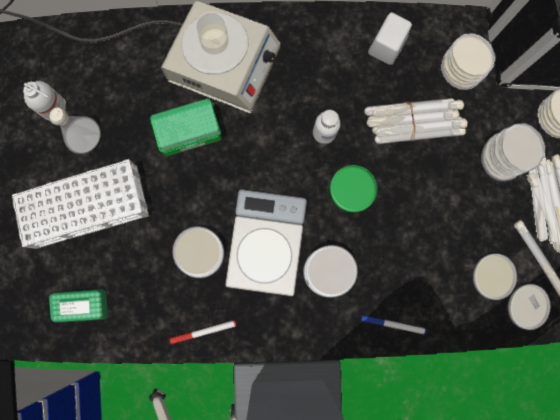

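View pics/side0.png

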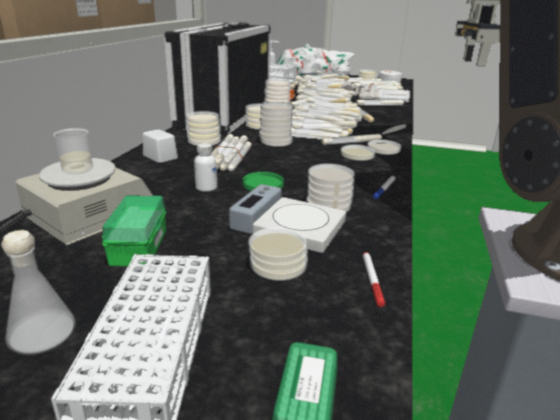

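Candidates, by top-view pixel:
- Pile at (198,252): three plates and low in the side view at (278,253). It matches the description.
- Pile at (331,271): tall and taped, side (331,187). Not this one.
- Green look-alike at (353,188).
- Single plates at (495,277) and (529,307).
- Stacks at (468,62) and (513,152).

I choose (198,252), and I'll check it with a crop and measure it now.

```bash
cat > h.py <<'E'
import numpy as np, cv2
from station import arm
def cam(n):
    c=arm.camera_info(n); f=210/np.tan(np.radians(c["fov_y"])/2)
    return np.array([[f,0,c["cx"]],[0,f,c["cy"]],[0,0,1]]),np.array([c["k1"],0,0,0,0.]),c["view"]
def topl(n,uv,z):
    K,D,V=cam(n); p=cv2.undistortPoints(np.float64(uv).reshape(-1,1,2),K,D)[:,0]
    R,t=V[:3,:3],V[:3,3]; o=-R.T@t; d=np.c_[p,np.ones(len(p))]@R
    return (o+d*((z-o[2])/d[:,2])[:,None])[:,:2]
def proj(n,P):
    K,D,V=cam(n); return cv2.projectPoints(np.float64(P).reshape(-1,1,3),cv2.Rodrigues(V[:3,:3])[0],V[:3,3],K,D)[0][:,0]
def circ(P):
    A=np.c_[2*P,np.ones(len(P))]; s=np.linalg.lstsq(A,(P**2).sum(1),rcond=None)[0]
    r=np.sqrt(s[2]+s[0]**2+s[1]**2); return s[:2],r,np.std(np.hypot(*(P-s[:2]).T)-r)
E
python3 - <<'E'
from h import *
for n in("top","side"):
    V=cam(n)[2]; print(n,"cam at",(-V[:3,:3].T@V[:3,3]).round(3))
im=cv2.imread("pics/top0.png"); g=cv2.cvtColor(im,cv2.COLOR_BGR2GRAY)
print("guess plate",topl("top",[[198,252]],.045),"win",topl("top",[[264,256]],.028),"tall",topl("top",[[331,271]],.077))
m=(g>95).astype(np.uint8)
for (x0,y0,x1,y1,z) in[(165,220,228,285,.045),(224,185,310,300,.028)]:
    c=max(cv2.findContours(m[y0:y1,x0:x1].copy(),0,1,offset=(x0,y0))[0],key=cv2.contourArea)[:,0]
    W=topl("top",c,z); print(len(c),circ(W),cv2.minAreaRect((W*1000).astype(np.float32)))
a=cv2.resize(im[175:315,150:370],None,fx=3.6,fy=3.6,interpolation=2)
cv2.imwrite("pics/crop0.png",a)
E
```

```text
top cam at [0.452 0.056 1.004]
side cam at [0.353 0.776 0.405]
guess plate [[0.50325201 0.18415259]] win [[0.49353876 0.06144475]] tall [[ 0.46103028 -0.05850139]]
143 (array([0.503601  , 0.18477533]), np.float64(0.04710567990324243), np.float64(0.0008460632553027217)) ((503.4617004394531, 184.39572143554688), (94.03752136230469, 93.3497085571289), 88.83561706542969)
323 (array([0.51967048, 0.05750616]), np.float64(0.09044452003163167), np.float64(0.014634401901704787)) ((519.7677612304688, 57.44019317626953), (131.3756561279297, 187.6071014404297), 80.78801727294922)
```

View pics/crop0.png

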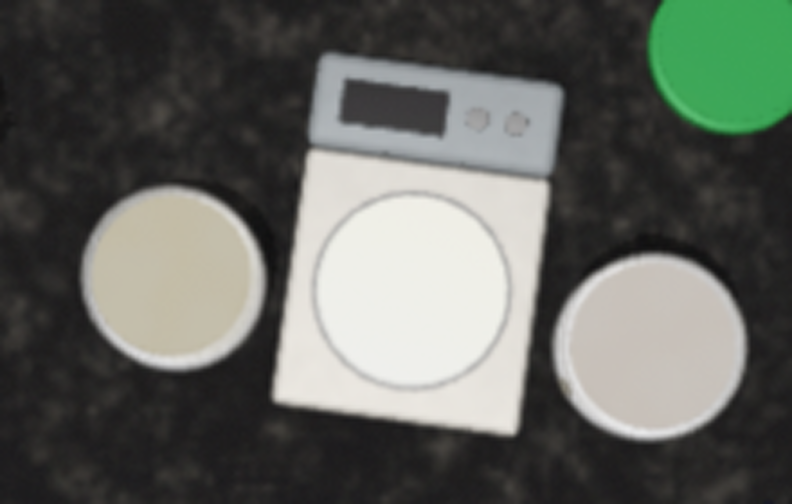

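The crop confirms the choice. The low pale-yellow plate is at crop (173,278), i.e. image (198,252). The window is at crop (412,290), i.e. image (264,256). The taped pile on the right is at crop (652,345).

The push goes from about (0.5035, 0.1845) to (0.494, 0.061), with tool x along it (yaw −94.4°). I'll use both fingertips, about 50 mm apart, as a cradle. First I turn the tool and swing over at height.

Run:
```python
from h import *
g=cv2.imread("pics/top0.png",0)
# window: grey ring -> dark pixels along rays from the guess
P=[]
for a in np.radians(np.arange(0,360,5)):
    r=np.arange(22,33,.25); u=264.4+r*np.cos(a); v=255.6+r*np.sin(a)
    s=cv2.remap(g,u.astype(np.float32)[None],v.astype(np.float32)[None],1)[0]; i=s.argmin(); P.append((u[i],v[i]))
print("window",circ(topl("top",P,.028)))
print("rack corner side px z=0,.07,.1",proj("side",[[.6,.28,z] for z in(0,.07,.1)]).round(), proj("top",[[.6,.28,0.07]]).round())
```

```text
window (array([0.49521385, 0.06139788]), np.float64(0.05140229799538259), np.float64(0.0003723248358102379))
rack corner side px z=0,.07,.1 [[199. 286.]
 [197. 246.]
 [196. 228.]] [[144. 200.]]
```

Request:
{"api": "arm_command", "payload": {
  "motion": [
    [[0,0,0],[0,0,-6.55],0.57],
    [[0,0,0],[0,0,-6.55],0.57],
    [[0,0,0],[0,0,-6.55],0.57],
    [[0,0,0],[0,0,-6.55],0.57],
    [[0,0,0],[0,0,-6.55],0.57],
    [[0,0,0],[0,0,-6.55],0.57],
    [[0,0,0],[0,0,-6.55],0.57],
    [[0,0,0],[0,0,-6.55],0.57],
    [[0,0,0],[0,0,-6.55],0.57],
    [[0,0,0],[0,0,-6.55],0.57],
    [[0,0,0],[0,0,-6.55],0.57]
  ]
}}

```text
t: 1.02
eef_pos: [0.1576, -0.656, 0.2156]
ee_rot: [3.141, 0.001, -1.643]
force: [-0.8, -1.2, -0.6]
width: 0.0499
```

Request:
{"api": "arm_command", "payload": {
  "motion": [
    [[-27,-19.4,0],[0,0,0],0.57],
    [[-27,-19.4,0],[0,0,0],0.57],
    [[-27,-19.4,0],[0,0,0],0.57],
    [[-27,-19.4,0],[0,0,0],0.57],
    [[-27,-19.4,0],[0,0,0],0.57],
    [[-27,-19.4,0],[0,0,0],0.57],
    [[-27,-19.4,0],[0,0,0],0.57],
    [[-27,-19.4,0],[0,0,0],0.57],
    [[-27,-19.4,0],[0,0,0],0.57],
    [[-27,-19.4,0],[0,0,0],0.57],
    [[-27,-19.4,0],[0,0,0],0.57],
    [[-27,-19.4,0],[0,0,0],0.57],
    [[-27,-19.4,0],[0,0,0],0.57],
    [[-27,-19.4,0],[0,0,0],0.57],
    [[-27,-19.4,0],[0,0,0],0.57],
    [[-27,-19.4,0],[0,0,0],0.57]
  ]
}}

```text
t: 2.35
eef_pos: [0.5012, -0.2481, 0.216]
ee_rot: [3.141, 0.0, -1.648]
force: [0.1, 0.3, 0.1]
width: 0.0498
```

Request:
{"api": "arm_command", "payload": {
  "motion": [
    [[0,0,0],[0,0,-0.6],0.57],
    [[-35.3,1.9,0],[0,0,0],0.57],
    [[-35.3,1.9,0],[0,0,0],0.57],
    [[-35.3,1.9,0],[0,0,0],0.57],
    [[-35.3,1.9,0],[0,0,0],0.57],
    [[-35.3,1.9,0],[0,0,0],0.57],
    [[-35.3,1.9,0],[0,0,0],0.57],
    [[-35.3,1.9,0],[0,0,0],0.57],
    [[-35.3,1.9,0],[0,0,0],0.57],
    [[-35.3,1.9,0],[0,0,0],0.57],
    [[-35.3,1.9,0],[0,0,0],0.57],
    [[-35.3,1.9,0],[0,0,0],0.57],
    [[-35.3,1.9,0],[0,0,0],0.57],
    [[-35.3,1.9,0],[0,0,0],0.57],
    [[-35.3,1.9,0],[0,0,0],0.57],
    [[0,0,0],[0,0,0],0.57],
    [[0,0,0],[0,0,0],0.57]
  ]
}}

```text
t: 3.77
eef_pos: [0.5066, 0.2468, 0.2153]
ee_rot: [3.14, -0.001, -1.635]
force: [-0.2, -0.7, -0.5]
width: 0.0499
```

Request:
{"api": "arm_command", "payload": {
  "motion": [
    [[0,0,20],[0,0,0],0.57],
    [[0,0,25],[0,0,0],0.57],
    [[0,0,25],[0,0,0],0.57],
    [[0,0,25],[0,0,0],0.57],
    [[0,0,20],[0,0,0],0.57],
    [[0,0,15],[0,0,0],0.57],
    [[0,0,12],[0,0,0],0.57],
    [[0,0,10],[0,0,0],0.57],
    [[0,0,5],[0,0,0],0.57],
    [[0,0,0],[0,0,0],0.57],
    [[0,0,0],[0,0,0],0.57]
  ]
}}

```text
t: 4.68
eef_pos: [0.5074, 0.245, 0.0595]
ee_rot: [-3.141, -0.0, -1.638]
force: [0.9, -0.3, -1.2]
width: 0.0498
```

Run:
```python
from h import *
f=arm.grab_frame("side")[:,:,::-1]; cv2.imwrite("pics/s1.png",cv2.resize(f[120:330,150:430],None,fx=2.8,fy=2.8,interpolation=2))
```

```text
(no output)
```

View pics/s1.png

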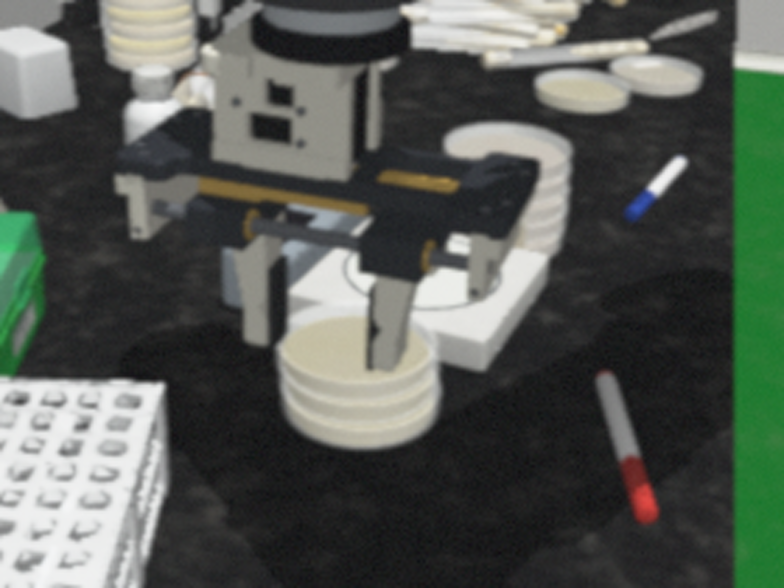

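The side crop shows the finger tips at crop (260,342) and (385,367), with the plate face centred at (358,350). I'll compare that with the projections before pushing.

Run:
```python
from h import *
s=arm.get_state(); print(s["eef_pos"].round(4))
def cr(P): return ((proj("side",P)-[150,120])*2.8).round()
print("plate face, window",cr([[.5035,.1845,.045],[.4952,.0614,.028]]).tolist())
e=s["eef_pos"]; y=np.array([-.998,.067,0]); x=np.array([-.067,-.998,0])
print("inner tip corners (back)",cr([e+k*y*.025-x*.0095-[0,0,.022] for k in(1,-1)]).tolist())
print("plate rim y+",cr([[.5035,.2305,.045]]).tolist(), "plate from side", (topl("side",np.array([[358,350]])/2.8+[150,120],.045)).tolist())
f=arm.grab_frame("top")[:,:,::-1]; cv2.imwrite("pics/t1.png",cv2.resize(f[175:315,110:330],None,fx=3.6,fy=3.6,interpolation=2))
```

```text
[0.5076 0.2453 0.0599]
plate face, window [[361.0, 334.0], [421.0, 268.0]]
inner tip corners (back) [[362.0, 419.0], [272.0, 400.0]]
plate rim y+ [[338.0, 376.0]] plate from side [[0.5003488024173395, 0.2017221893066281]]
```

View pics/t1.png

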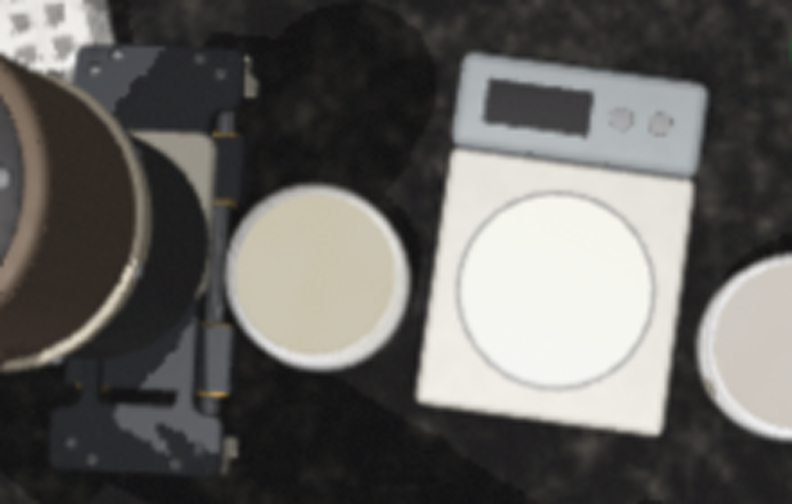

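Run:
```python
from h import *
K,D,V=cam("side"); R,t=V[:3,:3],V[:3,3]; o=-R.T@t
for yp in(.2545,.235):
  for c in([365,367],[400,369],[245,343],[272,346]):
    p=cv2.undistortPoints((np.float64([[c]])/2.8+[150,120]),K,D)[0,0]; d=R.T@np.r_[p,1]; print(yp,c,(o+d*(yp-o[1])/d[1]).round(4))
# body bottom seen from above / below: gripper body corner front-bottom
e=arm.get_state()["eef_pos"]; y=np.array([-.998,.067,0]); x=np.array([-.067,-.998,0])
print("body corners lower,back", ((proj("side",[e+k*y*.0965-x*.039+[0,0,.044] for k in(1,-1)])-[150,120])*2.8).round().tolist())
```

```text
0.2545 [365, 367] [0.4828 0.2545 0.0687]
0.2545 [400, 369] [0.4646 0.2545 0.071 ]
0.2545 [245, 343] [0.5476 0.2545 0.071 ]
0.2545 [272, 346] [0.5328 0.2545 0.0719]
0.235 [365, 367] [0.4877 0.235  0.0561]
0.235 [400, 369] [0.4688 0.235  0.0585]
0.235 [245, 343] [0.5549 0.235  0.0585]
0.235 [272, 346] [0.5395 0.235  0.0595]
body corners lower,back [[492.0, 366.0], [117.0, 291.0]]
```

The images put the fingertips about 30 mm higher (z≈0.07) than the reported pose implies (0.038). Lowering 20 mm here is safe in either case, because the tips are clear of the pile, so I'll do that and look again.

Request:
{"api": "arm_command", "payload": {
  "motion": [
    [[0,0,10],[0,0,0],0.57],
    [[0,0,10],[0,0,0],0.57],
    [[0,0,0],[0,0,0],0.57],
    [[0,0,0],[0,0,0],0.57]
  ]
}}

```text
t: 5.12
eef_pos: [0.5065, 0.2447, 0.0382]
ee_rot: [3.14, -0.001, -1.638]
force: [-0.3, 0.1, 0.1]
width: 0.0501
```

Run:
```python
from h import *
print(arm.get_state()["eef_pos"])
f=arm.grab_frame("side")[:,:,::-1]; cv2.imwrite("pics/s2.png",cv2.resize(f[120:330,150:430],None,fx=2.8,fy=2.8,interpolation=2))
```

```text
[0.50653602 0.24473556 0.0381838 ]
```

View pics/s2.png

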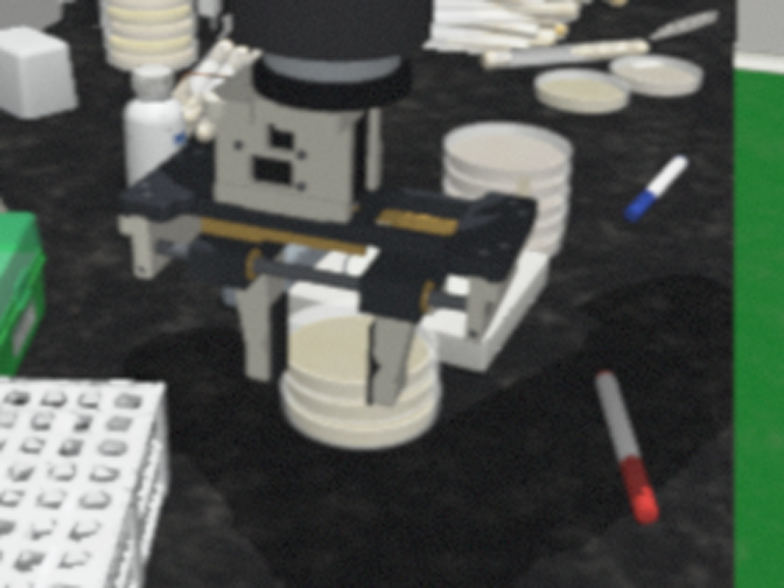

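The tip moved 35 px down to crop (385,402). That is still about 30 mm above where the reported pose puts it. A gentle guarded descent towards the worktop, clear of the pile, will settle which is right.

Request:
{"api": "arm_command", "payload": {
  "motion": [
    [[0,0,7],[0,0,0],0.57],
    [[0,0,6],[0,0,0],0.57],
    [[0,0,0],[0,0,0],0.57],
    [[0,0,0],[0,0,0],0.57]
  ]
}}

```text
t: 5.5
eef_pos: [0.5068, 0.245, 0.0256]
ee_rot: [3.141, -0.001, -1.638]
force: [-0.1, -0.1, 0.5]
width: 0.0499
```

Request:
{"api": "arm_command", "payload": {
  "motion": [
    [[0,0,2],[0,0,0],0.57],
    [[0,0,2],[0,0,0],0.57],
    [[0,0,0],[0,0,0],0.57]
  ]
}}

```text
t: 5.75
eef_pos: [0.507, 0.2451, 0.0219]
ee_rot: [3.141, -0.0, -1.638]
force: [0.3, -0.1, -0.7]
width: 0.0499
```

Request:
{"api": "arm_command", "payload": {
  "motion": [
    [[0,0,2],[0,0,0],0.57],
    [[0,0,0],[0,0,0],0.57]
  ]
}}

```text
t: 5.92
eef_pos: [0.507, 0.2452, 0.0199]
ee_rot: [3.141, -0.0, -1.638]
force: [-0.2, 0.2, 0.3]
width: 0.0496
```

No contact, even though the reported pose puts the tips 2 mm below the worktop. So the images are right and the tips sit higher than stated. I'll measure the tip from the picture.

Run:
```python
from h import *
f=arm.grab_frame("side")[:,:,::-1]; cv2.imwrite("pics/s3.png",cv2.resize(f[190:310,200:350],None,fx=5,fy=5,interpolation=2))
K,D,V=cam("side"); R,t=V[:3,:3],V[:3,3]; o=-R.T@t
for c in([368,401],[395,404],[249,376],[270,378]):   # s2 tips, TCP z .0382
  for yp in (.2545,.245):
    p=cv2.undistortPoints((np.float64([[c]])/2.8+[150,120]),K,D)[0,0]; d=R.T@np.r_[p,1]; print(c,(o+d*(yp-o[1])/d[1]).round(4))
```

```text
[368, 401] [0.4806 0.2545 0.0485]
[368, 401] [0.483 0.245 0.042]
[395, 404] [0.4663 0.2545 0.0496]
[395, 404] [0.4684 0.245  0.0431]
[249, 376] [0.5457 0.2545 0.0511]
[249, 376] [0.5492 0.245  0.0447]
[270, 378] [0.534  0.2545 0.0522]
[270, 378] [0.5373 0.245  0.0457]
```

View pics/s3.png

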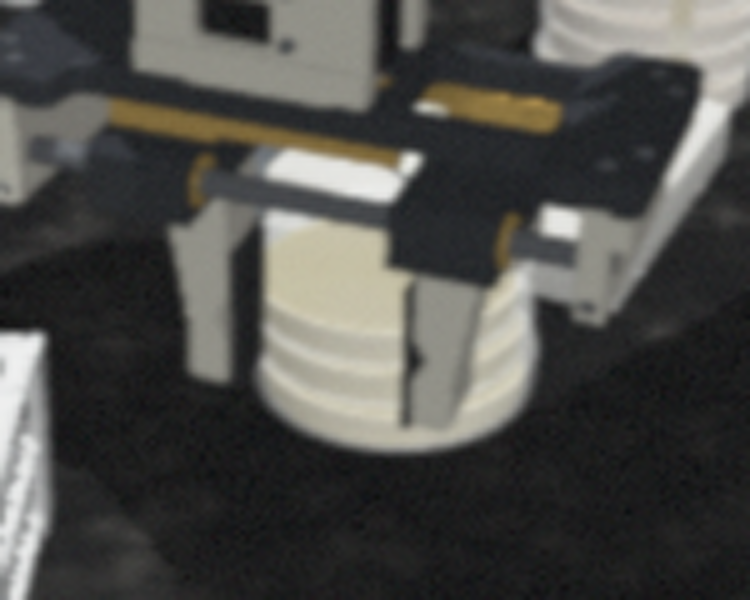

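Tips are now at crop (210,382) and (430,427), roughly z≈0.025–0.03. I'll step aside (towards the robot and away from the rack) and touch the worktop to get the true tip height.

Request:
{"api": "arm_command", "payload": {
  "motion": [
    [[-10,0,0],[0,0,0],0.57],
    [[-10,15,0],[0,0,0],0.57],
    [[0,15,0],[0,0,0],0.57],
    [[0,15,5],[0,0,0],0.57],
    [[0,0,5],[0,0,0],0.57],
    [[0,0,5],[0,0,0],0.57],
    [[0,0,3],[0,0,0],0.57],
    [[0,0,0],[0,0,0],0.57]
  ]
}}

```text
t: 6.63
eef_pos: [0.4638, 0.2682, 0.0014]
ee_rot: [3.141, -0.001, -1.638]
force: [-1.6, -0.2, -1.0]
width: 0.0498
```

Request:
{"api": "arm_command", "payload": {
  "motion": [
    [[0,0,2],[0,0,0],0.57],
    [[0,0,2],[0,0,0],0.57],
    [[0,0,0],[0,0,0],0.57]
  ]
}}

```text
t: 6.88
eef_pos: [0.4637, 0.268, -0.0022]
ee_rot: [3.141, -0.0, -1.638]
force: [0.1, -0.8, 0.2]
width: 0.0494
```

Request:
{"api": "arm_command", "payload": {
  "motion": [
    [[0,0,2],[0,0,0],0.57],
    [[0,0,0],[0,0,0],0.57]
  ]
}}

```text
t: 7.05
eef_pos: [0.4636, 0.2681, -0.0041]
ee_rot: [3.141, -0.0, -1.638]
force: [1.0, -0.5, -0.5]
width: 0.05
```

Request:
{"api": "arm_command", "payload": {
  "motion": [
    [[0,0,1.5],[0,0,0],0.57],
    [[0,0,0],[0,0,0],0.57]
  ]
}}

```text
t: 7.22
eef_pos: [0.4635, 0.2681, -0.0055]
ee_rot: [3.141, -0.0, -1.638]
force: [0.6, 0.7, -0.2]
width: 0.0497
```

Request:
{"api": "arm_command", "payload": {
  "motion": [
    [[0,0,1.5],[0,0,0],0.57],
    [[0,0,0],[0,0,0],0.57]
  ]
}}

```text
t: 7.38
eef_pos: [0.4635, 0.2681, -0.007]
ee_rot: [3.141, -0.0, -1.638]
force: [0.6, 0.0, -0.4]
width: 0.0502
```

Request:
{"api": "arm_command", "payload": {
  "motion": [
    [[0,0,1.5],[0,0,0],0.57],
    [[0,0,0],[0,0,0],0.57]
  ]
}}

```text
t: 7.55
eef_pos: [0.4635, 0.2681, -0.0085]
ee_rot: [3.141, -0.0, -1.638]
force: [-0.3, 0.2, 0.4]
width: 0.0501
```

Request:
{"api": "arm_command", "payload": {
  "motion": [
    [[0,0,1.5],[0,0,0],0.57],
    [[0,0,0],[0,0,0],0.57]
  ]
}}

```text
t: 7.72
eef_pos: [0.4636, 0.2682, -0.01]
ee_rot: [3.142, 0.0, -1.638]
force: [-0.1, 1.2, -0.2]
width: 0.0497
```

Request:
{"api": "arm_command", "payload": {
  "motion": [
    [[0,0,1.5],[0,0,0],0.57],
    [[0,0,0],[0,0,0],0.57]
  ]
}}

```text
t: 7.88
eef_pos: [0.4636, 0.2683, -0.0102]
ee_rot: [-3.141, -0.0, -1.637]
force: [-4.1, -2.7, 15.2]
width: 0.0495
```

Contact came at reported z = −0.010, so the fingertips are 32 mm above where the reported pose puts them. x and y agree with the images. To put the tips at 36 mm I set reported z ≈ 0.026. Now I lift, re-align and approach.

Request:
{"api": "arm_command", "payload": {
  "motion": [
    [[0,0,-7.5],[0,0,0],0.57],
    [[0,0,-10],[0,0,0],0.57],
    [[0,0,-10],[0,0,0],0.57],
    [[0,0,-10],[0,0,0],0.57],
    [[0,-15,0],[0,0,0],0.57],
    [[0,-15,0],[0,0,0],0.57],
    [[0,-15.4,0],[0,0,0],0.57],
    [[0,0,0],[0,0,0],0.57],
    [[10,0,0],[0,0,0],0.57],
    [[10,0,0],[0,0,0],0.57],
    [[0,0,0],[0,0,0],0.57]
  ]
}}

```text
t: 8.8
eef_pos: [0.5062, 0.243, 0.0262]
ee_rot: [3.14, -0.001, -1.639]
force: [-0.7, -1.1, 0.6]
width: 0.05
```

Request:
{"api": "arm_command", "payload": {
  "motion": [
    [[5,-1.2,0],[0,0,0],0.57],
    [[5,0,0],[0,0,0],0.57],
    [[5,0,0],[0,0,0],0.57],
    [[5,0,0],[0,0,0],0.57],
    [[5,0,0],[0,0,0],0.57],
    [[3,0,0],[0,0,0],0.57],
    [[0,0,0],[0,0,0],0.57]
  ]
}}

```text
t: 9.38
eef_pos: [0.5067, 0.2165, 0.0261]
ee_rot: [3.141, -0.0, -1.638]
force: [-0.6, 0.8, -0.4]
width: 0.0498
```

Run:
```python
from h import *
f=arm.grab_frame("side")[:,:,::-1]; cv2.imwrite("pics/s4.png",cv2.resize(f[170:310,200:370],None,fx=4.2,fy=4.2,interpolation=2))
```

```text
(no output)
```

View pics/s4.png

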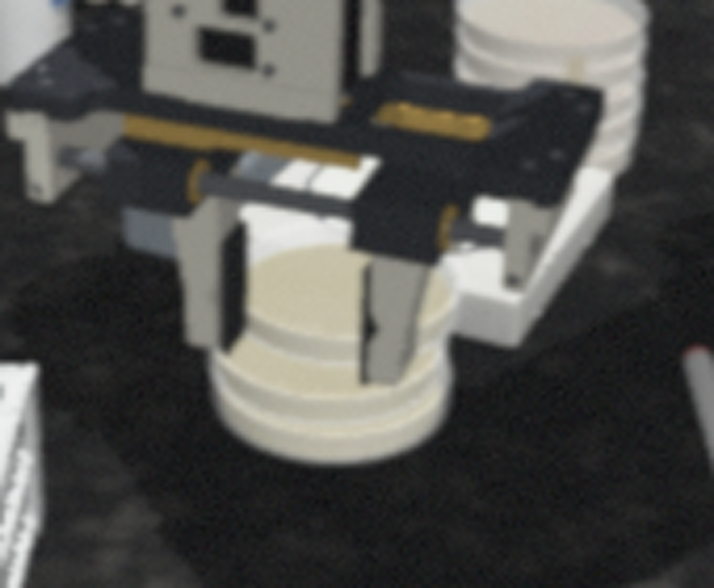

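The top plate is sliding (crop (345,300)) with both fingers behind it, just above the middle plate. The lower two have not moved. I continue to about 12 mm short.

Request:
{"api": "arm_command", "payload": {
  "motion": [
    [[5,0,0],[0,0,0],0.57],
    [[5,0.5,0],[0,0,0],0.57],
    [[5,0.5,0],[0,0,0],0.57],
    [[5,0,0],[0,0,0],0.57],
    [[5,0,0],[0,0,0],0.57],
    [[5,0,0],[0,0,0],0.57],
    [[5,0,0],[0,0,0],0.57],
    [[5,0,0],[0,0,0],0.57],
    [[5,0,0],[0,0,0],0.57],
    [[5,0,0],[0,0,0],0.57],
    [[5,0,0],[0,0,0],0.57],
    [[5,0,0],[0,0,0],0.57],
    [[5,0,0],[0,0,0],0.57],
    [[5,0,0],[0,0,0],0.57],
    [[5,0,0],[0,0,0],0.57],
    [[5,0,0],[0,0,0],0.57],
    [[5,0,0],[0,0,0],0.57],
    [[5,0,0],[0,0,0],0.57],
    [[4,0,0],[0,0,0],0.57],
    [[0,0,0],[0,0,0],0.57]
  ]
}}

```text
t: 11.1
eef_pos: [0.4993, 0.1227, 0.0261]
ee_rot: [3.141, -0.0, -1.638]
force: [-0.3, -0.1, 0.2]
width: 0.0498
```

Run:
```python
from h import *
f=arm.grab_frame("top")[:,:,::-1]; cv2.imwrite("pics/t5.png",cv2.resize(f[175:315,150:370],None,fx=3.6,fy=3.6,interpolation=2))
```

```text
(no output)
```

View pics/t5.png

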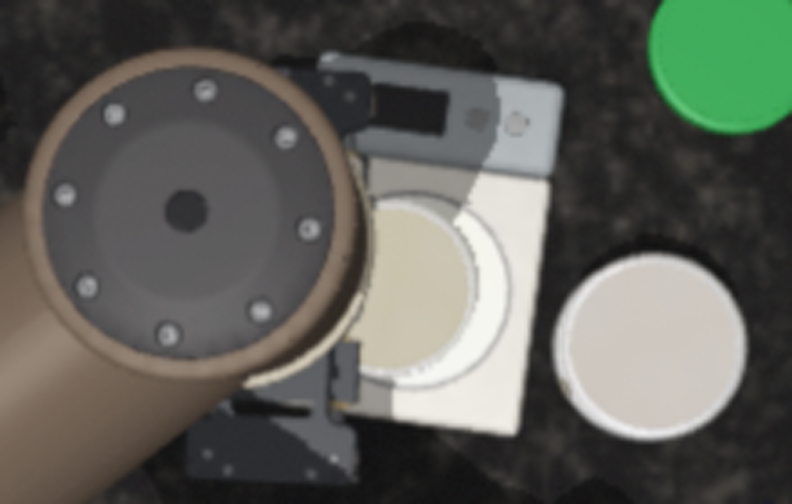

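The plate's leading edge is at crop (478,280) and the window's at (511,290). The plate is about 14 mm short by the picture and 13.4 mm by the pose. I push the rest, then back off and rise.

Request:
{"api": "arm_command", "payload": {
  "motion": [
    [[4,0,0],[0,0,0],0.57],
    [[4,0,0],[0,0,0],0.57],
    [[3,0,0],[0,0,0],0.57],
    [[2.5,0,0],[0,0,0],0.57],
    [[0,0,0],[0,0,0],0.57],
    [[0,0,0],[0,0,0],0.57],
    [[-10,0,0],[0,0,0],0.57],
    [[-20,0,0],[0,0,0],0.57],
    [[-10,0,-20],[0,0,0],0.57],
    [[-20,0,-30],[0,0,0],0.57],
    [[-30,0,-25],[0,0,0],0.57],
    [[-30,0,-25],[0,0,0],0.57],
    [[-35,0,-10],[0,0,0],0.57],
    [[-35,0,0],[0,0,0],0.57],
    [[-35,0,0],[0,0,0],0.57],
    [[0,0,0],[0,0,0],0.57],
    [[0,0,0],[0,0,0],0.57]
  ]
}}

```text
t: 12.57
eef_pos: [0.5132, 0.3368, 0.1356]
ee_rot: [3.141, -0.0, -1.635]
force: [-0.3, -1.0, -0.6]
width: 0.0504
```

Run:
```python
from h import *
f=np.ascontiguousarray(arm.grab_frame("top")[:,:,::-1]); s=arm.grab_frame("side")[:,:,::-1]
a=cv2.resize(f[195:305,150:320],None,fx=3,fy=3,interpolation=2); b=cv2.resize(s[170:280,240:360],None,fx=3,fy=3,interpolation=2)
cv2.imwrite("pics/f6.png",np.vstack([a,cv2.resize(b,None,fx=.8,fy=.8)[:, :] if 0 else cv2.copyMakeBorder(b[:270],0,0,0,a.shape[1]-b.shape[1],0)]))
```

```text
(no output)
```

View pics/f6.png

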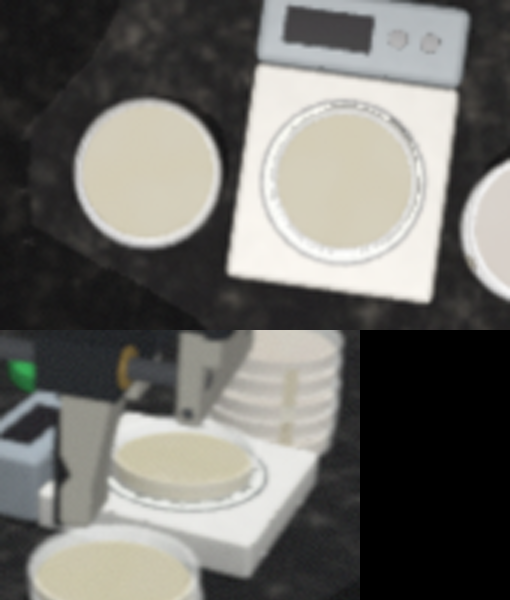

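Run:
```python
from h import *
print("plate-window mm",1000*(topl("top",[[150+345/3,195+180/3]],.043)-[.4952,.0614]),"pile now",topl("top",[[150+148/3,195+173/3]],.030))
print(arm.job_done())
```

```text
plate-window mm [[-0.49270719 -1.95389371]] pile now [[0.50273902 0.18364137]]
the job is handed in; nothing more can be done
None
```

I slid the top plate of the low three-plate pile sideways onto the counter, pushing it at its rim with two fingertips held 50 mm apart. The job was handed in at about 12.7 s. It reports no verdict, so what follows rests on my own checks.

- **Plate on the window:** the last top view puts its centre about 2 mm from the window's centre, and the side view shows it lying flat on the stage.
- **Lower two plates:** they are still stacked, about 1 mm from where I first measured the pile.
- **Gripper:** it had backed off clear, with only noise (about 1 N) on the force reading.

**One check disagreed:** the reported tool height did not match the pictures. The fingertips were about 32 mm higher than the reported pose and the stated 22 mm tip offset imply. I found the true height by touching the worktop gently (about 15 N) and set the push height from that; the sideways position agreed with the images.

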